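Seat a nested lid set on a ring canister, then hold up the outer lid alone

TASK

Pick the nested pair of lids off the wooden stand by the inner lid's knob, which carries both, and lower them into the open steel canister until you feel the inner lid rest gently on the rings inside, and only then let go of the knob. Then grip the outer lid by its rim and lift it alone, straight up, so that the inner lid stays lying undisturbed on the rings for the fill check. Finish while still holding the outer lid level over the canister, with its skirt about 5 cm clear above the knob; leave the other things on the bench where they are.

Things in the scene. Friction and masses are not known exactly. Their poses are not given: they have to be found in the camera images.
- canister_rim (a point): centre of the open mouth of the steel canister, level with its rim, 70 mm above the bench. Inside diameter 47 mm, outside 52 mm. In it is a stack of dark steel rings that does not give way; its flat top, on which the inner lid comes to rest, lies between 4 and 14 mm below the rim (not known, to be felt). z points up.
- inner_knob (a point): the place to grip the inner lid's knob: on its axis, 9 mm below its top, 40 mm above the underside of the inner lid's disc. The knob is plain, round, upright, 16 mm across. While nested it stands 30 mm out above the outer lid, through a hole in it. z points up along the knob.
- inner_foot (a point): centre of the underside of the inner lid's disc, 40 mm below point inner_knob
- outer_center (a point): centre of the outer lid, half-way up: its top and its skirt's lower edge lie 14.5 mm above and below. Grip it here from above across its 64 mm diameter. While nested this point is 4.5 mm above the inner lid's underside and 35.5 mm below point inner_knob. z points up.
- bearing: loose steel ball bearing lying flat, 60 mm across, 16 mm high; origin at the centre of its underside; a bystander, to be left alone
- wrench: loose steel wrench, 160 mm long, lying on the bench; origin at the centre of its underside; a bystander, to be left alone
- bin_green: loose open parts bin 140 x 100 x 65 mm; origin at the centre of its underside; a bystander, to be left alone
- bin_blue: loose open parts bin 140 x 100 x 65 mm; origin at the centre of its underside; a bystander, to be left alone
- big_tin: closed wide steel tin, 98 mm across, 83 mm high, with its own small knob; not part of the job; origin at the centre of its underside; a bystander, to be left alone
- reel: loose cardboard reel 90 mm across, 30 mm high; origin at the centre of its underside; a bystander, to be left alone
- carton: loose carton 110 x 90 x 70 mm; origin at the centre of its underside; a bystander, to be left alone
- canister: the canister with the rings in it: an upright round can 70 mm high on a foot flange 80 mm across and 5 mm thick, bolted to the bench; origin on its axis at bench level
- stand: low round wooden stand on which the nested lids start: foot 84 mm across and 4 mm thick, post 38 mm across; origin on its axis at bench level. The lids sit on the post's top, 24 mm above the bench.
- inner: the inner lid (0.15 to 0.3 kg, steel): a disc 41 mm across and 16 mm thick with the knob, 33 mm tall, on its middle; origin as point inner_foot
- outer: the outer lid (70 g, aluminium): a round cap 64 mm across and 29 mm high, a 3 mm top with a 19 mm hole for the knob and a 2.5 mm thick skirt (inside diameter 59 mm), open below. It lies loosely on the inner lid's disc; its skirt hangs 10 mm below the disc and goes loosely around the outside of the canister. Origin: centre of the skirt's lower edge
Things that resemble listed ones, but are neither listed nor needed, are in the scene too. What is shaped like the outer but pink, red or yellow is not meant.

How it is judged:
By the outcome, as a careful person would: the job done as asked, in the order asked, and still so for the second after the job is handed in, while the arm keeps its last pose, push and grip.
It also fails if it takes over 64 s, if anything falls off the work surface, if the arm or the gripper's body presses on something with over 40 N, if the wrist force passes 120 N, or if a joint passes its speed limit or range.

ROBOT

A 7-joint arm with a two-finger parallel gripper is mounted at the origin on the work surface. World frame = base frame: x ahead of the robot, y to its left, z up, the work surface at z = 0. Lengths are in m, angles in rad, forces in N, time in s.
With the tool pointing down it reaches from about 0.375 to 0.925 m from the base axis. Payload 3.1 kg.
Tool frame: the origin (TCP) lies between the finger pads; the fingertips stand 19 mm ahead of it and the grasp point (between the pads) is the TCP; z points along the fingers, y is the line along which they close (so a half turn about z gives the same grasp; the last joint's range is limited). The gripper opens to 85 mm and grips with 20 to 120 N. Pads are 22 mm wide; open, the fingers measure 114 mm over their backs; the gripper's body (76 mm by 85 mm) begins 54 mm behind the grasp point. The pads swing forward as they close: fully open they stand 13 mm farther back than shut.
Start: joints at [-1.386, 0.383, 0.044, 1.598, -0.018, 1.161, -0.05], TCP at [0.181, 0.624, 0.25] pointing down, gripper open.
Joint ranges: [-2.61, 2.61], [-0.41, 2.15], [-1.48, 1.57], [0, 2.5], [-1.57, 4.71], [0.05, 1.97], [-2.85, 2.85]. Speed limits (rad/s): [2.79, 2.79, 3.14, 3.14, 3.14, 3.14, 3.14].

INTERFACE

Orientations are given as a unit quaternion [x, y, z, w].
In Python, from bench import move_ptp, movel, move_j, move_gripper, pause, inverse_kinematics, read_camera, camera_params, MotionError, sign_off, look_for, tip_of, read_time_s, read_qpos, read_joint_vel, read_effort, read_eef_pos, read_tcp_rot, read_ft_force, read_ft_torque, read_finger_gap, read_grasp_force gives the robot as it stands. Calls block until the motion is done:
- move_ptp(position, orientation): joint-space move of the TCP to a pose.
- movel(position, orientation=None, speed=0.15): straight line of the TCP; orientation=None keeps the orientation; speed is the mean speed in m/s.
- move_j(angles): joint-space move.
- move_gripper(opening, effort=None): finger opening in m; effort is the grip in N (None keeps the last); returns when the fingers have stopped.
- pause(seconds).
- inverse_kinematics(position, orientation): joint angles nearest the present ones, or None.
- read_camera(name): name is "scene" or "top" or "wrist"; returns the picture (400x640x3 uint8, red, green, blue); there is no depth.
- camera_params(name): a dict with "K" (3x3 intrinsics, pixels), "camera_from_world" (4x4, takes a point from world to camera coordinates). Camera axes: x right, y down, z forward; pixel columns grow to the right and rows downward; lengths in m; the calibration is good to about 2 mm. A picture is of the moment at which its call begins: read the wrist's pose just before it. camera_params takes no time and is no camera call; for the wrist camera it gives the pose at the moment of the call.
A pose or a line that the arm cannot do raises MotionError and nothing moves.
- sign_off(): hands the job in; it is judged then, once.
Trained networks look in the newest picture that a camera, given by its name, has taken for a name from the list of things; names that differ only in an ending like _2 or _b are one class to them, and where a whole thing is asked for, a point or a joint stands for the part that bears it (a point fixed in the world has none). Each returns a list of dicts, best first, with "confidence" (0 to 1); they miss things now and then, are a little off and sometimes report something else, mostly with a low value. They report only what shows in the picture. A call takes as long as a camera call. They do not tell look-alikes from the thing itself.
- look_for(camera, name): "at" ([column, row] in pixels, amid what is visible of it).
- tip_of(camera, name): "at" ([column, row] in pixels: a listed point, or the origin of a listed thing).
Readings, each from a call of its own:
- read_time_s(): time.
- read_qpos(): joint angles.
- read_joint_vel(): joint speeds.
- read_effort(): joint torques, N m.
- read_eef_pos(): TCP position.
- read_tcp_rot(): TCP orientation.
- read_ft_force(): force on the tool from outside, world axes, zero at the start.
- read_ft_torque(): the same for the moment, N m.
- read_finger_gap(): finger opening in m.
- read_grasp_force(): force on a finger pad.
Only numpy, scipy, OpenCV 4.12 (cv2) and the standard library are available. Lean on these libraries where they do the work, as an engineer would, in place of code of your own. Each camera call takes 0.05 s, during which the arm holds its last target. There are 200 camera calls.

## Working session

There is one attempt and no reset: what is moved stays moved. The work goes in short steps, each a Python script; the robot and the scene stay as the last script left them, time stands still between calls to the robot, and variables do not carry over. Pictures are saved under pics/ and viewed, at most 10 in all, crops included, and the job is handed in when it is done.

```bash
ls; mkdir -p pics; cat > h.py <<'E'
from bench import *
import numpy as np, cv2
def snap(c,f=None):
    P=camera_params(c); im=read_camera(c)
    if f: cv2.imwrite('pics/'+f,im[:,:,::-1])
    return P,im
def ray(P,uv):
    T=np.array(P['camera_from_world']);K=np.array(P['K'])
    d=T[:3,:3].T@np.linalg.inv(K)@[uv[0],uv[1],1]; return -T[:3,:3].T@T[:3,3],d/np.linalg.norm(d)
def proj(P,X):
    T=np.array(P['camera_from_world']);p=np.array(P['K'])@(T[:3,:3]@X+T[:3,3]);return p[:2]/p[2]
def tri(rs):
    A=0;b=0
    for o,d in rs:
        M=np.eye(3)-np.outer(d,d);A=A+M;b=b+M@o
    X=np.linalg.solve(A,b);return X,[float(np.linalg.norm((np.eye(3)-np.outer(d,d))@(X-o))) for o,d in rs]
def onz(r,z): o,d=r; return o+d*(z-o[2])/d[2]
E
cat > a.py <<'E'
from h import *
for c in ['scene','top']:
    P,im=snap(c,c+'0.png')
    for n in ['inner_knob','outer_center','canister_rim','outer','inner','canister','stand','big_tin','bin_green','bin_blue','carton','reel','bearing','wrench']:
        z={'inner_knob':.064,'outer_center':.0285,'canister_rim':.07}.get(n,0)
        for r in tip_of(c,n): print(c,n,np.round(r['at']),round(r['confidence'],2),np.round(onz(ray(P,r['at']),z),3))
print(read_time_s(),read_eef_pos(),read_tcp_rot(),read_ft_force())
E
python3 a.py
```

```text
pics
scene inner_knob [279. 205.] 0.5 [ 0.578 -0.121  0.064]
scene inner_knob [395. 272.] 0.31 [0.829 0.144 0.064]
scene outer_center [226. 223.] 0.66 [ 0.603 -0.26   0.028]
scene outer_center [250. 199.] 0.62 [ 0.494 -0.213  0.028]
scene outer_center [290. 190.] 0.61 [ 0.456 -0.098  0.028]
scene outer_center [282. 214.] 0.58 [ 0.568 -0.116  0.028]
scene canister_rim [393. 194.] 0.72 [0.547 0.186 0.07 ]
scene outer [228. 232.] 0.83 [ 0.603 -0.26   0.   ]
scene outer [295. 192.] 0.71 [ 0.425 -0.088  0.   ]
scene outer [253. 203.] 0.6 [ 0.473 -0.209  0.   ]
scene outer [281. 217.] 0.58 [ 0.544 -0.122  0.   ]
scene outer [320. 182.] 0.26 [ 0.369 -0.009  0.   ]
scene inner [391. 215.] 0.67 [0.549 0.184 0.   ]
scene inner [282. 217.] 0.56 [ 0.544 -0.119  0.   ]
scene canister [391. 214.] 0.66 [0.545 0.185 0.   ]
scene stand [281. 221.] 0.49 [ 0.565 -0.121  0.   ]
scene big_tin [332. 269.] 0.88 [0.75  0.012 0.   ]
scene big_tin [390. 216.] 0.24 [0.552 0.183 0.   ]
scene bin_green [396. 272.] 0.95 [0.767 0.162 0.   ]
scene bin_blue [254. 275.] 0.8 [ 0.764 -0.169  0.   ]
scene carton [482. 2
[... 817 characters left out ...]
.   ]
top inner [364. 197.] 0.54 [ 0.576 -0.13   0.   ]
top canister [255. 206.] 0.84 [0.545 0.19  0.   ]
top canister [364. 194.] 0.55 [ 0.585 -0.127  0.   ]
top stand [364. 198.] 0.46 [ 0.573 -0.127  0.   ]
top big_tin [318. 137.] 0.71 [0.758 0.011 0.   ]
top bin_green [271. 134.] 0.8 [0.764 0.152 0.   ]
top bin_blue [378. 139.] 0.94 [ 0.755 -0.17   0.   ]
top carton [184. 178.] 0.94 [0.624 0.405 0.   ]
top reel [458. 181.] 0.93 [ 0.629 -0.408  0.   ]
top bearing [318. 192.] 0.63 [0.589 0.007 0.   ]
top wrench [324. 271.] 0.82 [ 0.36  -0.013  0.   ]
1.5 [0.18136639 0.6241714  0.25026323] [ 1.40934816e-01  9.90018877e-01 -1.62745959e-05 -2.45542569e-05] [-0.22613646 -0.22953609 -0.0250054 ]
```

View images.

View pics/scene0.png

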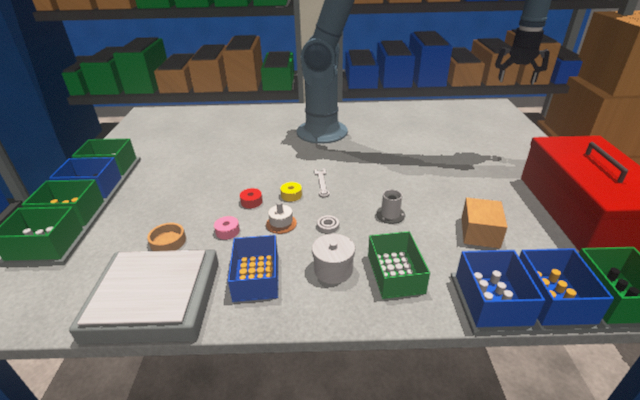

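View pics/top0.png

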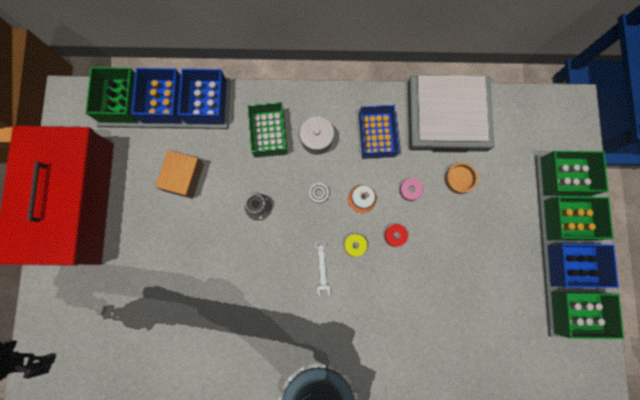

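Candidates for the lid pair (scene px): white/steel lid with a knob on the brown stand at (281,215), top (363,197). Look-alikes are yellow (290,190), red (250,197) and pink (227,227) caps, and the big tin with its own knob (333,258). I choose the one on the stand. The canister is at scene (391,207), top (257,206). Next I take wrist views.

```bash
cat > b.py <<'E'
from h import *
Q=[0,1,0,0]
P=camera_params('wrist');T=np.array(P['camera_from_world'])
from scipy.spatial.transform import Rotation as R
Rt=R.from_quat(read_tcp_rot()).as_matrix()
print('cam in tcp',Rt.T@(-T[:3,:3].T@T[:3,3]-read_eef_pos()),'axis',Rt.T@T[2,:3],np.array(P['K'])[0])
def views(tag,c,names,offs,z=.28):
    rs={n:[] for n in names}
    for i,(dx,dy) in enumerate(offs):
        move_ptp([c[0]+dx,c[1]+dy,z],Q); pause(.2)
        P,im=snap('wrist',f'{tag}{i}.png')
        for n in names:
            for r in tip_of('wrist',n):
                print(tag,i,n,np.round(r['at'],1),round(r['confidence'],2),np.round(onz(ray(P,r['at']),{'inner_knob':.064,'outer_center':.0285,'canister_rim':.07}.get(n,0.)),4))
views('can',(.54,.186),['canister_rim','canister'],[(-.07,0),(-.01,.04)])
views('lid',(.571,-.123),['inner_knob','outer_center','stand'],[(-.07,0),(-.01,-.04)])
print(read_time_s(),read_qpos())
ims=[cv2.imread(f'pics/{n}.png') for n in ['can0','can1','lid0','lid1']]
m=np.vstack([np.hstack(ims[:2]),np.hstack(ims[2:])]);cv2.imwrite('pics/m1.png',cv2.resize(m,(800,500),interpolation=cv2.INTER_AREA))
E
python3 b.py
```

```text
cam in tcp [ 0.06637252  0.00101549 -0.12395198] axis [-2.64224263e-01 -6.66903205e-04  9.64461038e-01] [350.78973206   0.         327.3897652 ]
can 0 canister_rim [321.6 244.9] 0.69 [0.5445 0.1818 0.07  ]
can 0 canister [322.6 220.1] 0.97 [0.5417 0.1818 0.    ]
can 1 canister_rim [280.6 188.5] 0.84 [0.5445 0.1798 0.07  ]
can 1 canister [291.8 170.8] 0.95 [0.5403 0.184  0.    ]
can 1 canister [477.9 243.2] 0.37 [0.6314 0.4115 0.    ]
can 1 canister [104.3  10.7] 0.36 [ 0.3708 -0.0066  0.    ]
lid 0 inner_knob [325.4 238.1] 0.79 [ 0.5713 -0.1227  0.064 ]
lid 0 inner_knob [429.9 232.1] 0.72 [ 0.5644 -0.0149  0.064 ]
lid 0 outer_center [345.8 103.4] 0.92 [ 0.4365 -0.1019  0.0285]
lid 0 outer_center [327.5 226.6] 0.8 [ 0.5715 -0.1205  0.0285]
lid 0 outer_center [210.2 245. ] 0.79 [ 0.5943 -0.2555  0.0285]
lid 0 outer_center [235.9 131.6] 0.58 [ 0.4655 -0.2174  0.0285]
lid 0 stand [435.4  39.3] 0.71 [ 0.3707 -0.0065  0.    ]
lid 1 inner_knob [368.9 184.5] 0.52 [ 0.5728 -0.1201  0.064 ]
lid 1 outer_center [390.   44.1] 0.98 [ 0.4384 -0.0993  0.0285]
lid 1 outer_center [363.4 173.4] 0.92 [ 0.5686 -0.1221  0.0285]
lid 1 outer_center [240.8 200. ] 0.88 [ 0.5987 -0.2575  0.0285]
lid 1 outer_center [275.3  75.7] 0.85 [ 0.4681 -0.2141  0.0285]
lid 1 outer_center [364.5 174.6] 0.34 [ 0.57   -0.1209  0.0285]
lid 1 stand [361.6 173.1] 0.8 [ 0.5739 -0.1213  0.    ]
7.0 [-0.3889616   0.27548578  0.71611051  1.75632196 -0.19518324  1.1819233
  1.9543903 ]
```

View pics/m1.png

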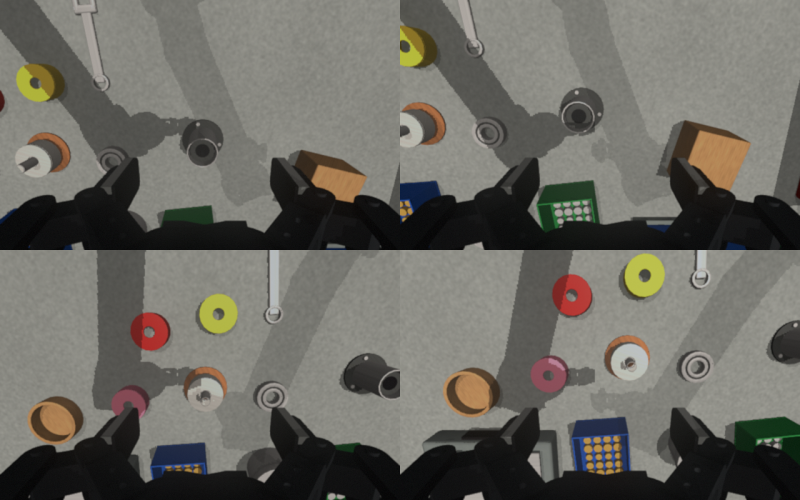

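m1 confirms it: the light lid with the knob on the brown stand is at lid0 (205,393) and lid1 (630,362) in the mosaic. The red, yellow and pink caps have no knob. The canister with the rings is at (202,148) and (578,115). Next come closer views to refine the positions, with model outlines overlaid.

```bash
cat > c.py <<'E'
from h import *
import pickle
Q=[0,1,0,0]
def views(tag,c,names,offs,z=.2):
    out=[];rs={n:[] for n in names}
    for i,(dx,dy) in enumerate(offs):
        move_ptp([c[0]+dx,c[1]+dy,z],Q); pause(.2)
        P,im=snap('wrist'); out.append((P,im))
        for n in names:
            g=[]
            for r in tip_of('wrist',n):
                ry=ray(P,r['at']);X=onz(ry,names[n])
                if np.hypot(*(X[:2]-c))<.03: g.append((ry,X,r['confidence']))
            if g: rs[n].append(g[0][0]);print(tag,i,n,np.round(g[0][1],4),round(g[0][2],2))
    for n in names:
        if len(rs[n])>1: X,e=tri(rs[n]);print('TRI',n,np.round(X,4),np.round(e,4))
    pickle.dump(out,open(tag+'.pkl','wb'))
offs=[(-.03,0.03),(.04,.03),(.04,-.03),(-.03,-.03)]
views('L',np.array((.571,-.122)),{'inner_knob':.064,'outer_center':.0285,'stand':0,'inner_foot':.024},offs)
views('C',np.array((.543,.182)),{'canister_rim':.07,'canister':0},offs)
print(read_time_s())
E
cat > d.py <<'E'
from h import *
import pickle,sys
def ov(tag,circs):
    t=[]
    for P,im in pickle.load(open(tag+'.pkl','rb')):
        im=cv2.resize(im[:,:,::-1],None,fx=3,fy=3,interpolation=cv2.INTER_CUBIC)
        for (x,y,z,r,col) in circs:
            p=np.array([proj(P,np.array([x+r*np.cos(a),y+r*np.sin(a),z]))*3+1 for a in np.linspace(0,6.283,60)])
            cv2.polylines(im,[p.round().astype(np.int32)],1,col,1)
        u,v=proj(P,np.array(circs[0][:3]))*3
        u=int(np.clip(u,190,1730));v=int(np.clip(v,140,1060));t.append(im[v-140:v+140,u-190:u+190])
    return np.vstack([np.hstack(t[:2]),np.hstack(t[2:])])
l=[float(a) for a in sys.argv[1:]]
cv2.imwrite('pics/'+'L%d.png'%(l[0]*1e5+l[1]*-1e3),ov('L',[(l[0],l[1],.043,.032,(0,0,255)),(l[0],l[1],.073,.008,(0,255,0)),(l[0],l[1],.004,.042,(255,0,0))]))
cv2.imwrite('pics/'+'C%d.png'%(l[2]*1e5+l[3]*1e3),ov('C',[(l[2],l[3],.07,.026,(0,0,255)),(l[2],l[3],.07,.0235,(0,255,0)),(l[2],l[3],.005,.04,(255,0,0))]))
E
python3 c.py; python3 d.py .571 -.1215 .543 .182; ls pics
```

```text
L 0 inner_knob [ 0.5743 -0.1214  0.064 ] 0.85
L 0 outer_center [ 0.5711 -0.1193  0.0285] 0.83
L 0 inner_foot [ 0.5744 -0.1197  0.024 ] 0.64
L 1 inner_knob [ 0.5732 -0.1192  0.064 ] 0.77
L 1 outer_center [ 0.5707 -0.1209  0.0285] 0.58
L 1 stand [ 0.572  -0.1211  0.    ] 0.64
L 1 inner_foot [ 0.5732 -0.1174  0.024 ] 0.75
L 2 inner_knob [ 0.5714 -0.1197  0.064 ] 0.77
L 2 outer_center [ 0.571  -0.1209  0.0285] 0.83
L 2 stand [ 0.5739 -0.1203  0.    ] 0.67
L 2 inner_foot [ 0.5733 -0.1186  0.024 ] 0.56
L 3 inner_knob [ 0.5731 -0.12    0.064 ] 0.72
L 3 outer_center [ 0.5708 -0.1186  0.0285] 0.7
L 3 inner_foot [ 0.5731 -0.1182  0.024 ] 0.69
TRI inner_knob [ 0.572 -0.12   0.068] [0.0011 0.0015 0.001  0.0005]
TRI outer_center [ 0.5706 -0.1199  0.0296] [0.0008 0.0009 0.0011 0.0012]
TRI stand [ 0.5726 -0.1207  0.004 ] [0.0009 0.0009]
TRI inner_foot [ 0.5731 -0.1185  0.0257] [0.0013 0.0013 0.0003 0.0005]
C 0 canister_rim [0.5433 0.1828 0.07  ] 0.94
C 0 canister [0.5402 0.1849 0.    ] 0.97
C 1 canister_rim [0.5434 0.1813 0.07  ] 0.63
C 1 canister [0.5421 0.1849 0.    ] 0.69
C 2 canister_rim [0.5448 0.1819 0.07  ] 0.57
C 2 canister [0.5441 0.1837 0.    ] 0.96
C 3 canister_rim [0.5454 0.1804 0.07  ] 0.56
C 3 canister [0.5426 0.1816 0.    ] 0.64
TRI canister_rim [0.5445 0.1816 0.069 ] [0.0013 0.001  0.0006 0.0017]
TRI canister [ 0.5441  0.1838 -0.0101] [0.0011 0.0012 0.0011 0.0019]
14.3167
C54482.png
L57221.png
can0.png
can1.png
lid0.png
lid1.png
m1.png
scene0.png
top0.png
```

```bash
python3 d.py .572 -.120 .5437 .1822; ls pics
```

```text
C54482.png
C54552.png
L57221.png
L57319.png
can0.png
can1.png
lid0.png
lid1.png
m1.png
scene0.png
top0.png
```

View pics/L57221.png

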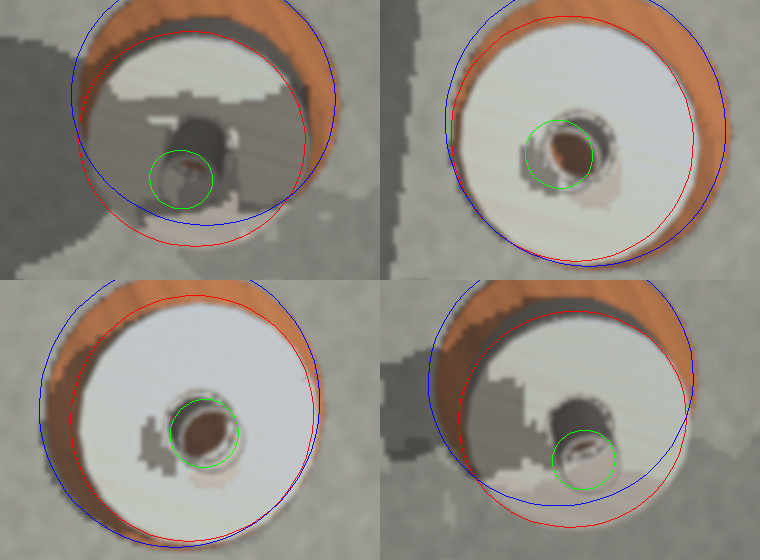

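View pics/C54482.png

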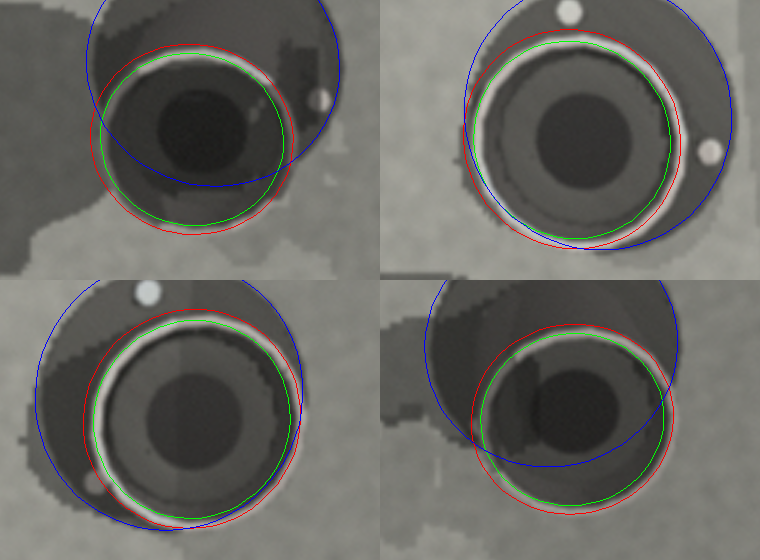

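The first-guess overlays are roughly 1–2 mm off: in view 2 the lid outline sits up-left of the true edge, and the canister rim is about 1 mm off. I'll fit the circles automatically over all views.

```bash
cat > fit.py <<'E'
from h import *
import pickle,sys
from scipy.optimize import minimize
from scipy.ndimage import map_coordinates
A=np.linspace(0,2*np.pi,180,endpoint=False)
def prep(P,im):
    g=cv2.GaussianBlur(cv2.cvtColor(im,cv2.COLOR_RGB2GRAY).astype(np.float32),(0,0),1.0)
    return P,g
def prof(V,x,y,z,r,d=.0012):
    out=[]
    for P,g in V:
        f=[]
        for rr in (r-d,r+d):
            X=np.stack([x+rr*np.cos(A),y+rr*np.sin(A),np.full_like(A,z)],1)
            T=np.array(P['camera_from_world']);p=(X@T[:3,:3].T+T[:3,3])@np.array(P['K']).T
            f.append(map_coordinates(g,[p[:,1]/p[:,2],p[:,0]/p[:,2]],order=1))
        out.append(np.minimum(np.abs(f[0]-f[1]),40))
    return np.mean(out)
def fit(V,x0,z,r,span=.004,zfree=0):
    best=min(((-prof(V,x0[0]+dx,x0[1]+dy,z,r),x0[0]+dx,x0[1]+dy) for dx in np.arange(-span,span+1e-6,.0005) for dy in np.arange(-span,span+1e-6,.0005)))
    p0=[best[1],best[2],z]; s=np.array([[0,0,0],[.0005,0,0],[0,.0005,0],[0,0,.002]])
    if zfree: q=minimize(lambda p:-prof(V,*p,r),p0,method='Nelder-Mead',options=dict(initial_simplex=np.array(p0)+s))
    else: q=minimize(lambda p:-prof(V,p[0],p[1],z,r),p0[:2],method='Nelder-Mead',options=dict(initial_simplex=(np.array(p0)+s)[:3,:2]))
    return np.round(q.x,4),round(-q.fun,1)
if __name__=='__main__':
    L=[prep(*v) for v in pickle.load(open('L.pkl','rb'))];C=[prep(*v) for v in pickle.load(open('C.pkl','rb'))]
    for n,V,c,z,r in [('lidtop',L,(.572,-.12),.043,.032),('knobtop',L,(.572,-.12),.073,.008),('standfoot',L,(.572,-.12),.004,.042),('rim_o',C,(.5437,.182),.07,.026),('rim_i',C,(.5437,.182),.07,.0235),('foot',C,(.5437,.182),.005,.04)]:
        print(n,fit(V,c,z,r),fit(V,c,z,r,zfree=1),[fit([v],c,z,r)[0].tolist() for v in V])
E
python3 fit.py
```

```text
lidtop (array([ 0.5723, -0.1198]), np.float64(31.9)) (array([ 0.5727, -0.1197,  0.0401]), np.float64(33.1)) [[0.5718, -0.1187], [0.5723, -0.1196], [0.5725, -0.1203], [0.572, -0.1198]]
knobtop (array([ 0.573, -0.122]), np.float64(19.8)) (array([ 0.5732, -0.1221,  0.0719]), np.float64(19.8)) [[0.5724, -0.1177], [0.5686, -0.1159], [0.5686, -0.1229], [0.5709, -0.1189]]
standfoot (array([ 0.5718, -0.1198]), np.float64(18.2)) (array([ 5.719e-01, -1.197e-01,  2.000e-04]), np.float64(18.6)) [[0.5714, -0.1195], [0.5719, -0.119], [0.5724, -0.121], [0.5718, -0.1202]]
rim_o (array([0.544 , 0.1837]), np.float64(29.2)) (array([0.5438, 0.1837, 0.0705]), np.float64(29.2)) [[0.5428, 0.1833], [0.5439, 0.1838], [0.5441, 0.1836], [0.5433, 0.1821]]
rim_i (array([0.5444, 0.1837]), np.float64(38.9)) (array([0.5443, 0.1837, 0.0703]), np.float64(39.0)) [[0.5447, 0.1836], [0.5437, 0.1835], [0.5437, 0.1835], [0.5444, 0.1839]]
foot (array([0.5438, 0.1834]), np.float64(30.1)) (array([0.544 , 0.1835, 0.0017]), np.float64(30.4)) [[0.5438, 0.1836], [0.5436, 0.184], [0.5439, 0.1831], [0.5437, 0.1833]]
```

Fits: lid stand axis (0.572, −0.120), knob top measured at z 0.072, lid top 0.040 (text 0.043). The canister axis is (0.544, 0.1836) with the rim at z 0.070, so heights agree with the text. Next, grasp the knob.

```bash
cat > e.py <<'E'
from h import *
import pickle
Q=[0,1,0,0]
x,y=.5722,-.1199
move_gripper(.045,30); move_ptp([x,y,.13],Q)
movel([x,y,.0655],speed=.06); print('down',read_eef_pos(),read_ft_force())
move_gripper(.0,35); print('grip',read_finger_gap(),read_grasp_force(),read_ft_force(),read_ft_torque())
movel([x,y,.12],speed=.06); pause(.3)
print('up',read_finger_gap(),read_grasp_force(),read_ft_force(),read_ft_torque(),read_eef_pos())
P,im=snap('wrist','held.png'); Ps,s=snap('scene');pickle.dump([(P,im)],open('H.pkl','wb'))
u,v=proj(Ps,np.array([x,y,.1])).astype(int)
cv2.imwrite('pics/held2.png',np.vstack([im[:,:,::-1],cv2.resize(s[v-30:v+30,u-96:u+96,::-1],(640,200))]))
E
python3 e.py; python3 -c "
from h import *;print(read_time_s())"
```

```text
down [ 0.57262687 -0.12006536  0.06595032] [ 0.64179876 -0.21054221  0.41994119]
grip 0.014153723318603392 34.062400460243225 [-0.41949926 -0.10898838  1.81820586] [0.00803001 0.07902616 0.0048159 ]
up 0.014369383426523127 34.11402404308319 [-0.23326837 -0.61041708 -4.61868562] [-0.00671564  0.01183629  0.00503746] [ 0.57198227 -0.11992935  0.11968386]
18.9583
```

View pics/held2.png

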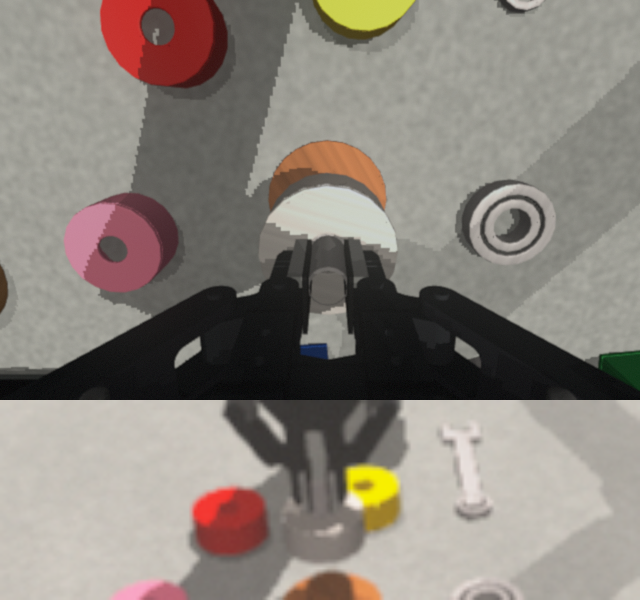

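The picture shows the pair held by the knob between the pads (knob at (328,290), lid (328,230)), clear of the stand. I'll use the held view to get the camera-to-tool bias.

```bash
cat > f.py <<'E'
import fit,pickle
from fit import *
V=[prep(*v) for v in pickle.load(open('H.pkl','rb'))]
x,y,z=.57198,-.11993,.1197
print('knobtop proj',proj(V[0][0],np.array([x,y,z+.0075])),'edges',proj(V[0][0],np.array([x,y-.008,z+.0075])),proj(V[0][0],np.array([x,y+.008,z+.0075])))
zt=z-.0655+.043
for d in (-.008,0,.008): print('lid -x edge',proj(V[0][0],np.array([x-.032,y+d,zt])))
fit.A=np.linspace(np.pi*.55,np.pi*1.45,120)   # half facing the camera-up side (-x)
for dz in (-.003,0,.003): print(dz,fit.fit(V,(x,y),zt+dz,.032,span=.006))
im=pickle.load(open('H.pkl','rb'))[0][1]
c=cv2.resize(im[130:320,220:430,::-1],None,fx=3,fy=3)
a=np.linspace(0,6.283,90)
for X0,Z,r,col in [((x,y),zt,.032,(0,0,255)),((x,y),z+.0075,.008,(0,255,0))]:
    p=[(proj(V[0][0],np.array([X0[0]+r*np.cos(t),X0[1]+r*np.sin(t),Z]))-[220,130])*3 for t in a]
    cv2.polylines(c,[np.round(p).astype(np.int32)],1,col,1)
cv2.imwrite('pics/heldcrop.png',c)
E
python3 f.py
```

```text
knobtop proj [325.3198252  287.46316605] edges [303.69274662 287.4673251 ] [346.94901303 287.4590066 ]
lid -x edge [306.92926564 184.78381247]
lid -x edge [325.60461331 184.77589745]
lid -x edge [344.28153375 184.76798176]Traceback (most recent call last):
  File "f.py", line 9, in <module>
    for dz in (-.003,0,.003): print(dz,fit.fit(V,(x,y),zt+dz,.032,span=.006))
                                       ^^^^^^^
AttributeError: 'function' object has no attribute 'fit'
```

```bash
sed -i 's/^import fit,pickle/import fit as F,pickle/; s/fit\.A/F.A/; s/fit\.fit/F.fit/' f.py; python3 f.py
```

```text
knobtop proj [325.3198252  287.46316605] edges [303.69274662 287.4673251 ] [346.94901303 287.4590066 ]
lid -x edge [306.92926564 184.78381247]
lid -x edge [325.60461331 184.77589745]
lid -x edge [344.28153375 184.76798176]
-0.003 (array([ 0.5734, -0.1191]), np.float64(37.9))
0 (array([ 0.5734, -0.119 ]), np.float64(37.5))
0.003 (array([ 0.5727, -0.1193]), np.float64(36.3))
```

View pics/heldcrop.png

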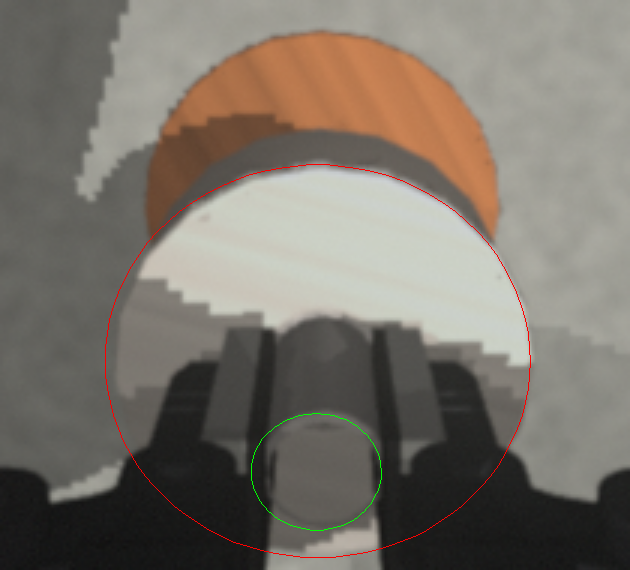

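The held lid reads about (+1.0, +0.9) mm from the tool axis, which is the camera bias plus grasp offset. Next I move over the canister and take one view with both lid and rim in it to align them.

```bash
cat > g.py <<'E'
import fit as F,pickle
from fit import *
Q=[0,1,0,0]
x,y=.5430,.1827
movel([.57,-.12,.19],speed=.2); move_ptp([x,y,.22],Q); pause(.3)
e=read_eef_pos();P,im=snap('wrist');V=[prep(P,im)];print(e,read_time_s(),read_finger_gap())
pickle.dump([(P,im)],open('G.pkl','wb'))
F.A=np.linspace(np.pi*.55,np.pi*1.45,120);l=fit(V,e[:2],e[2]-.0225,.032,span=.005)
F.A=np.linspace(np.pi*.7,np.pi*1.3,120)
R=[fit(V,(.544,.1836),.07,.026,span=.004),fit(V,(.544,.1836),.07,.0235,span=.004)]
F.A=np.linspace(np.pi*.6,np.pi*1.4,120);f=fit(V,(.544,.1836),.005,.04,span=.004)
print('lid',l,'rel',l[0]-e[:2],'rim',R,'foot',f)
c=cv2.resize(im[60:330,200:460,::-1],None,fx=2.2,fy=2.2)
a=np.linspace(0,6.283,90)
for X0,Z,r,col in [(l[0],e[2]-.0225,.032,(0,0,255)),(R[0][0],.07,.026,(0,255,0)),(f[0],.005,.04,(255,0,0))]:
    p=[(proj(P,np.array([X0[0]+r*np.cos(t),X0[1]+r*np.sin(t),Z]))-[200,60])*2.2 for t in a]
    cv2.polylines(c,[np.round(p).astype(np.int32)],1,col,1)
cv2.imwrite('pics/over.png',c)
E
python3 g.py
```

```text
[0.54341459 0.18120618 0.22003812] 20.975 0.01381218065315254
lid (array([0.544 , 0.1819]), np.float64(36.3)) rel [0.00058541 0.00069382] rim [(array([0.5433, 0.1843]), np.float64(40.0)), (array([0.5405, 0.1836]), np.float64(40.0))] foot (array([0.5438, 0.183 ]), np.float64(39.4))
```

View pics/over.png

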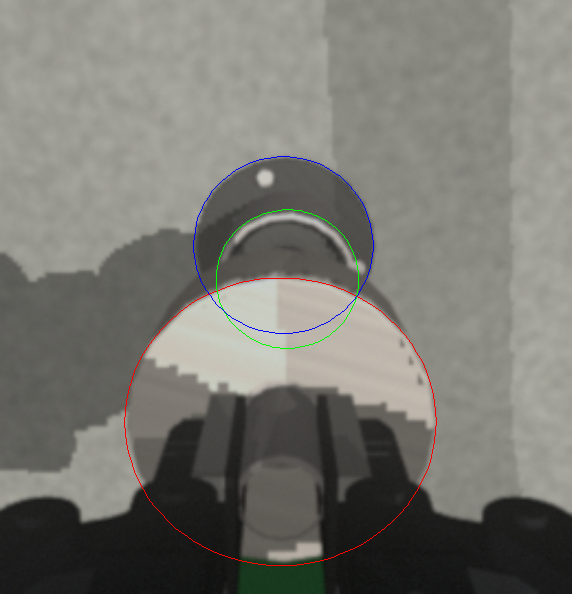

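The overlay shows the lid (red, 280,420) and the rim (green, 288,280) both fit. The TCP reads 1.5 mm off its y command, so I'll check whether it settled before descending.

```bash
cat > i.py <<'E'
from h import *
t=np.array([.5432,.1827])
movel([*t,.13],speed=.1)
for i in range(3): print(read_eef_pos(),read_joint_vel().round(3) if hasattr(read_joint_vel(),'round') else ''); pause(.2)
print(read_ft_force(),read_finger_gap(),read_tcp_rot())
E
python3 i.py
```

```text
[0.5440368  0.18284615 0.1307775 ] [-0.003 -0.007  0.005 -0.005 -0.     0.     0.001]
[0.54376632 0.18291201 0.13077155] [-0.001  0.002 -0.001  0.007 -0.001  0.001  0.   ]
[0.54329511 0.18279185 0.13025356] [ 0.001  0.002 -0.001  0.001 -0.    -0.     0.   ]
[-0.36589221 -0.13302441 -3.93834099] 0.014006248138652661 [-2.12893330e-05  1.00000000e+00  6.27667399e-06 -9.09132848e-06]
```

```bash
cat > j.py <<'E'
from h import *
x,y=.5432,.1827
def F(n=5):
    a=[]
    for _ in range(n): a.append(read_ft_force()); pause(.01)
    return np.mean(a,0)
movel([x,y,.124],speed=.05); pause(.2); b=F(10); print('base',b,read_eef_pos())
z=.124
while z>.094:
    z-=.0015 if z>.1095 else .0005
    movel([x,y,z],speed=.03); f=F()-b
    if z<.1095 or np.linalg.norm(f)>1: print(round(z,4),np.round(f,2),np.round(read_eef_pos(),4))
    if f[2]>1.5 or np.hypot(f[0],f[1])>3: break
pause(.3);print(z,F(10)-b,read_eef_pos(),read_ft_torque(),read_finger_gap(),read_time_s())
E
python3 j.py
```

```text
base [ 0.12498594 -0.15874937 -3.96385076] [0.54330419 0.18271886 0.12408037]
0.109 [-0.45  0.31 -0.16] [0.5431 0.1827 0.1089]
0.1085 [-0.16  0.04  0.41] [0.5432 0.1827 0.1085]
0.108 [-0.17  0.49  0.39] [0.5432 0.1827 0.108 ]
0.1075 [0.03 0.32 0.49] [0.5432 0.1827 0.1075]
0.107 [-0.29  0.08  0.36] [0.5432 0.1827 0.107 ]
0.1065 [-0.27  0.5   0.54] [0.5432 0.1827 0.1065]
0.106 [0.13 0.04 0.38] [0.5432 0.1827 0.106 ]
0.1055 [-0.43 -0.09  0.89] [0.5432 0.1827 0.1055]
0.105 [-0.35  0.23  0.21] [0.5432 0.1827 0.105 ]
0.1045 [-0.31  0.33  0.19] [0.5432 0.1827 0.1045]
0.104 [0.28 0.5  0.57] [0.5432 0.1827 0.104 ]
0.1035 [-0.23  0.06  0.28] [0.5432 0.1827 0.1035]
0.103 [-0.09  0.12  0.02] [0.5432 0.1827 0.103 ]
0.1025 [-0.1   0.14  0.22] [0.5432 0.1827 0.1025]
0.102 [ 0.11 -0.02  0.45] [0.5432 0.1827 0.102 ]
0.1015 [-0.68  0.26  2.05] [0.5433 0.1827 0.1017]
0.10149999999999998 [-0.78785811 -0.02219271  3.44594922] [0.54333224 0.18269544 0.10170813] [0.01450018 0.15745497 0.01169006] 0.01421163697747652 30.85
```

Contact at TCP z 0.1017, so the rings are about 9.8 mm below the rim, inside the 4–14 mm range. Before letting go I check that the outer lid sits properly around the canister.

```bash
cat > k.py <<'E'
import fit as F
from fit import *
e=read_eef_pos();P,im=snap('wrist');V=[prep(P,im)];Ps,s=snap('scene')
F.A=np.linspace(np.pi*.55,np.pi*1.45,120)
for zz in (.079,.099): print(zz,fit(V,e[:2],zz,.032,span=.005))
print(fit(V,e[:2],.079,.032,span=.005,zfree=1))
c=cv2.resize(im[130:340,200:460,::-1],None,fx=2.3,fy=2.3)
u,v=proj(Ps,np.array([*e[:2],.06])).astype(int)
S=cv2.resize(s[v-22:v+18,u-30:u+30,::-1],(598,399))
cv2.imwrite('pics/rest.png',cv2.resize(np.hstack([c,cv2.resize(S,(598,c.shape[0]))]),(800,330)))
E
python3 k.py
```

```text
0.079 (array([0.544 , 0.1834]), np.float64(37.1))
0.099 (array([0.5394, 0.1804]), np.float64(26.4))
(array([0.5439, 0.1835, 0.0724]), np.float64(38.0))
```

View pics/rest.png

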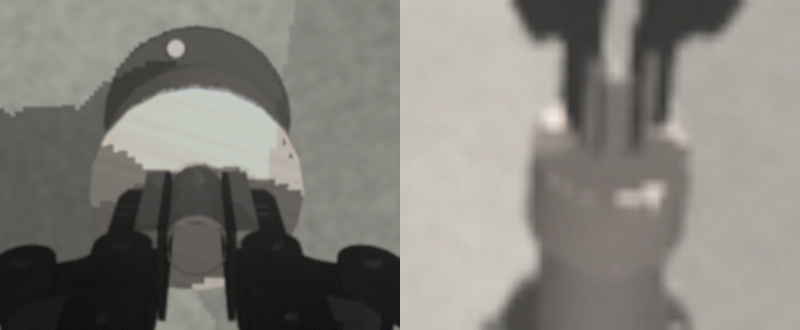

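The lid lies level and low around the canister: the wrist view shows its top at about (197,140), and the scene view shows the skirt around the can. Release, then regrip the outer lid by its rim.

```bash
cat > l.py <<'E'
from h import *
x,y=.5432,.1827
move_gripper(.085,20); pause(.2); b=np.array(read_ft_force()); print('open',read_finger_gap(),b,read_eef_pos())
for z in (.085,.072,.0635):
    movel([x,y,z],speed=.05); f=np.array(read_ft_force())-b; print(z,f.round(2),np.round(read_eef_pos(),4))
    if np.linalg.norm(f)>4: raise SystemExit('contact')
pause(.3);print(read_eef_pos())
P,im=snap('wrist','pre.png')
print(read_time_s())
move_gripper(.0,25); pause(.2); print('grip',read_finger_gap(),read_grasp_force(),np.array(read_ft_force())-b,read_eef_pos(),read_time_s())
E
python3 l.py
```

```text
open 0.08508457479654273 [-0.16826408 -0.0865427  -0.60354973] [0.54323707 0.18269388 0.10150648]
0.085 [ 0.32 -0.54  2.28] [0.5428 0.1825 0.0844]
0.072 [0.15 0.7  0.85] [0.5428 0.1825 0.0715]
0.0635 [ 0.16 -0.54  0.44] [0.5428 0.1826 0.063 ]
[0.54336468 0.18272755 0.06368184]
33.3917
grip 0.062030560129021216 27.508771416032687 [ 0.13115532 -0.0110255   3.17338693] [0.54344823 0.18272973 0.06376396] 33.9333
```

```bash
cat > m.py <<'E'
from h import *
x,y=.5432,.1827
f0=np.array([0.,0,0])
for z in (.0645,.066,.07,.08,.11):
    movel([x,y,z],speed=.03 if z<.09 else .06); print(z,np.round(read_ft_force(),2),np.round(read_eef_pos(),4),round(read_finger_gap(),4))
movel([x,y,.1725],speed=.08); pause(.5)
print(read_ft_force(),read_eef_pos(),read_finger_gap(),read_grasp_force(),read_tcp_rot())
P,im=snap('wrist'); Ps,s=snap('scene')
for c in('wrist','scene'):
  for n in ('inner_knob','outer_center'):
    for r in tip_of(c,n):
        ry=ray(P if c=='wrist' else Ps,r['at']); print(c,n,np.round(r['at']),round(r['confidence'],2),np.round(onz(ry,.1003 if n=='inner_knob' else .1735),4))
u,v=proj(Ps,np.array([x,y,.12])).astype(int)
S=cv2.resize(s[v-35:v+40,u-40:u+40,::-1],(400,375),interpolation=cv2.INTER_CUBIC)
cv2.imwrite('pics/end.png',np.hstack([cv2.resize(im[:,100:540,::-1],(400,375)),S]));print(read_time_s())
E
python3 m.py
```

```text
0.0645 [-0.71 -0.91 -0.15] [0.5428 0.1827 0.0641] 0.0622
0.066 [-0.35 -0.15  0.04] [0.5431 0.1827 0.066 ] 0.0622
0.07 [ 0.34 -0.13 -0.25] [0.5435 0.1828 0.0703] 0.0621
0.08 [-0.52  0.49 -1.63] [0.5434 0.1828 0.0803] 0.0621
0.11 [-0.09  0.11 -0.5 ] [0.5432 0.1828 0.1102] 0.062
[-0.34280583  0.44169769 -0.47549275] [0.5431717  0.18264738 0.17238382] 0.062325291556139764 27.3159445845522 [ 3.36918607e-05  9.99999994e-01 -8.22415662e-05 -7.03315841e-05]
wrist outer_center [328. 276.] 0.8 [0.5419 0.1835 0.1735]
scene inner_knob [394. 184.] 0.43 [0.5427 0.1861 0.1003]
scene outer_center [397. 161.] 0.77 [0.5515 0.1855 0.1735]
scene outer_center [292. 192.] 0.75 [ 0.6758 -0.0737  0.1735]
scene outer_center [223. 227.] 0.65 [ 0.798  -0.2077  0.1735]
37.5833
```

View pics/end.png

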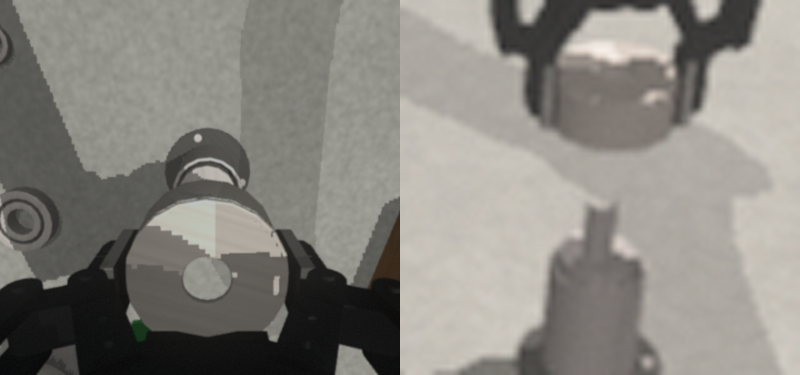

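The outer lid alone is held level (its hole is empty in the wrist view, at (207,278)). The knob and inner lid stay upright in the canister, at (600,230) in the scene view, with a clear gap of about 5 cm. Handing in.

```bash
python3 -c "
from bench import *
print(sign_off())"
```

```text
the job is handed in; nothing more can be done
None
```

The job is done and handed in at about 38 s: the inner lid rests on the rings, felt about 10 mm below the rim, and the arm is holding the outer lid level over the canister, about 5 cm clear above the knob.

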